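# Glue up a split bamboo board with a one-hand bar clamp

### The arm

A 7-joint arm with a two-finger parallel gripper is mounted at the origin on the work surface. World frame = base frame: x ahead of the robot, y to its left, z up, the work surface at z = 0. Lengths are in m, angles in rad, forces in N, time in s.
With the tool pointing down it reaches from about 0.425 to 1.025 m from the base axis. Payload 9.4 kg.
Tool frame: the origin (TCP) lies at the very end of the fingers, on their centre line; the grasp point (between the pads) lies 19 mm behind it; z points along the fingers, y is the line along which they close (so a half turn about z gives the same grasp; the last joint's range is limited). The gripper opens to 85 mm and grips with 20 to 120 N. Pads are 22 mm wide; open, the fingers measure 114 mm over their backs; the gripper's body (76 mm by 85 mm) begins 54 mm behind the grasp point. The pads swing forward as they close: fully open they stand 13 mm farther back than shut.
Start: joints at [1.146, 0.599, -0.003, 1.599, 0.002, 0.943, -0.08], TCP at [0.247, -0.682, 0.2] pointing down, gripper open.
Joint ranges: [-2.57, 2.57], [-0.35, 1.97], [-1.29, 1.29], [0.11, 2.56], [-1.05, 4.19], [0.11, 1.86], [-2.63, 2.63]. Speed limits (rad/s): [2.22, 2.22, 3.01, 3.01, 3.14, 3.14, 3.14].

### API

Orientations are given as a rotation vector (axis times angle).
In Python, from cell import arm gives the robot as it stands.
- The arm moves only by the tool nudge_tcp, called after "Call:" as name(argument=value, ...) on one line, values as JSON. Schema: {"type":"object","properties":{"motion":{"type":"array","items":{"type":"array","prefixItems":[{"type":"number"},{"type":"array","items":{"type":"number"},"minItems":3,"maxItems":3},{"type":"number"}],"minItems":3,"maxItems":3},"minItems":1,"maxItems":8},"force":{"type":"number"},"only":{"type":"string"},"quiet":{"type":"boolean"},"lines":{"type":"string"}},"required":["motion"],"additionalProperties":false}. motion is a list of rows, 1 to 8 of them, each written [opening, [dx, dy, dz], turn]: the finger opening in m, then dx, dy, dz in a scale on which 1.0 is 0.3 m, then a turn about the tool's z in fractions of the full range, 1 being 2 pi rad; each row is the pose to reach, as a shift and turn from the pose commanded when the call began, along the tool's axes at that moment; what a row does not reach only later rows make up. A row lasts 1/10 s, in which the tool goes at most 0.05 m and 0.15 rad, less where a joint would pass 70% of its speed; a pose out of reach is approached as far as the arm can. The fingers move at their own pace and stop on an object; force is the grip in N (left out, the last holds). Time passes only in rows, so rows that do not move let the fingers close. The tool returns the time, the measured TCP pose, the force, the opening and the grip force at its end. only (a regular expression) keeps the lines of the reply that match it, lines (a string "A,B") keeps lines A to B, and quiet returns only ok. Input that does not fit is refused with a message, and nothing moves.
- arm.read_state(): the state, without advancing time (a new reading comes with each control period).
- arm.grab_frame(name): name is "scene" or "top" or "wrist"; returns the picture (384x512x3 uint8, red, green, blue); there is no depth.
- arm.camera_params(name): a dict with "fov_y" (degrees; the focal length in pixels is half the picture's height over the tangent of half this angle, whatever the lens; pixels are square), "cx", "cy" (the principal point, pixels), "R" (3x3) and "t" (3): a world point X has camera coordinates R X + t. Camera axes: x right, y down, z forward; pixel columns grow to the right and rows downward; lengths in m; the calibration is good to about 2 mm. A picture is of the moment at which its call begins: read the wrist's pose just before it. camera_params takes no time and is no camera call; for the wrist camera it gives the pose at the moment of the call.
- arm.close_job(): hands the job in; it is judged then, once.
The state is a dict: "clock": time; "joint_pos": joint angles; "joint_vel": joint speeds; "tau": joint torques, N m; "tool_pos": TCP position; "tcp_rot": TCP orientation; "wrist_force": force on the tool from outside, world axes, zero at the start; "torque": the same for the moment, N m; "grip_width": finger opening in m; "grip_force": force on a finger pad.
Only numpy, scipy, OpenCV 4.12 (cv2) and the standard library are available. Lean on these libraries where they do the work, as an engineer would, in place of code of your own. Each camera call takes 0.05 s, during which the arm holds its last target. There are 200 camera calls.

### The job

The split bamboo cutting board lies freshly glued, in two parts, in the clamping jig. Pump the trigger of the one-hand bar clamp, pulling it to the handle and letting it out again, until the sliding jaw meets the board, pushes the crack shut and holds it snugly; use a light hand, for too much force dents the bamboo. Leave the other things where they stand, and finish still holding the trigger squeezed, so that the jaw keeps pressing while the glue grabs.

Things in the scene. Friction and masses are not known exactly. Their poses are not given: they have to be found in the camera images.
- jig: gluing jig: white base board 400 x 240 x 16 mm, fixed to the worktop, carrying a one-hand bar clamp. Origin: centre of its underside. x runs along the clamp's steel bar (8 mm wide, over the middle of the base, its top 80 mm above the worktop) from the fixed jaw (pad face at x = -0.150, looking to +x) to the sliding head, which closes towards -x; z up.
- jaw (a joint): how far the sliding head is driven towards the fixed jaw (m): its pad face is at x = 0.062 - jaw in the jig's frame. Starts at 0 to 0.018. A full pull of the trigger drives it about 10 mm (a push of over 3 N on it also moves it); the ratchet holds it there, give or take 1 mm. It meets the strip at about 0.045 to 0.053, the crack is shut at 0.062; then it goes at most 7 mm farther as its pad gives.
- trigger (a joint): angle of the trigger (rad): 0 let out (a spring brings it back), end stop 0.185 (nose moved 18 mm towards the handle). Free it takes 3 to 6 N; once the board is clamped it goes stiff and, squeezed lightly, stops short of the end stop. Each newton between trigger and handle gives about 1.7 N at the jaw: squeeze with 20 to 45 N (20 to 75 N at the jaw); 75 N or more dents the board.
- finger_piece: upper part of the black trigger, the part to pull: 26 mm wide across the bar, 105 to 165 mm above the worktop, with a rounded nose (radius 8 mm) 142 mm up; it stands in front of the handle, on the fixed jaw's side. Origin on the trigger's cross pin, 44 mm above the worktop.
- trigger_front (a point): foremost point of the trigger's nose, on the side towards the fixed jaw, 142 mm above the worktop. With the trigger let out it stands at x = 0.080 - jaw in the jig's frame, y = 0.
- handle_back (a point): middle of the back of the head's upright black handle (22 mm thick along the bar, 27 wide, top 175 mm above the worktop, housing below up to 100 mm): 140 mm up, at x = 0.140 - jaw in the jig's frame, y = 0, facing away from the fixed jaw. To the trigger's nose it is 60 mm let out, 42 mm pulled: pinch both from above, fingers closing along the bar at 140 mm height.
- jaw_face (a point): on the sliding head, where the face of its relaxed pad lies, 30 mm above the worktop, on the bar's centre line.
- pad: rubber-faced pad of the sliding jaw, 36 mm wide, from 18 to 46 mm above the worktop; it gives up to 5 mm (8 N per mm) and then is hard. Origin below its face, at worktop height.
- board_wide: wide part of the split bamboo board, 90 mm along the bar, 230 mm across it, 18 mm thick, loose on the jig's base next to the fixed jaw. Origin: centre of its underside; x along the bar. Rubber corners on its outer edge.
- board_strip: narrow part of the board, 60 x 230 x 18 mm, loose on the jig's base on the sliding jaw's side, 5 to 13 mm from the wide part. Origin: centre of its underside; x along the bar. The crack is shut when the two origins are 75 mm apart.
- glue: wood-glue bottle, white, 48 mm across, 135 mm tall, standing on the jig's white base beside the clamp; bystander. Origin: centre of its underside.
- brush: glue brush, 150 mm long, lying on the jig's base on the other side of the clamp; bystander. Origin: centre of its underside.
- spice_dark: slim spice jar, 42 mm across, 105 mm tall, dark cap; bystander. Origin: centre of its underside.
- spice_tall: spice jar, 52 mm across, 120 mm tall; bystander. Origin: centre of its underside.
- salt: salt shaker, 58 mm across, 85 mm tall; bystander. Origin: centre of its underside.
- honey_jar: glass jar with a brass-coloured lid, 76 mm across, 110 mm tall; bystander. Origin: centre of its underside.
- spoon: white plastic spoon, 140 mm long, lying on the worktop; bystander. Origin: centre of its underside.

How it is judged:
By the outcome, as a careful person would: the job done as asked, in the order asked, and still so for the second after the job is handed in, while the arm keeps its last pose, push and grip.
It also fails if it takes over 42 s, if anything falls off the work surface, if the arm or the gripper's body presses on something with over 40 N, if the wrist force passes 120 N, or if a joint passes its speed limit or range.

## Working session

There is one attempt and no reset: what is moved stays moved. The work goes in short steps, Python scripts to look and compute and a tool call to move; the robot and the scene stay as the last step left them, time stands still between calls to the robot, and variables do not carry over. Pictures are saved under pics/ and viewed, at most 10 in all, crops included, and the job is handed in when it is done.

```bash
ls; mkdir -p pics
```

Run:
```python
from cell import arm
import cv2,numpy as np
s=arm.read_state();print({k:np.round(v,3).tolist() for k,v in s.items()})
for n in("scene","top"):
    f=arm.grab_frame(n);p=arm.camera_params(n);print(n,{k:np.round(v,3).tolist() for k,v in p.items()})
    cv2.imwrite(f"pics/{n}0.png",f[:,:,::-1])
```

```text
cell.py
pics
{'clock': 0.0, 'joint_pos': [1.146, 0.6, -0.003, 1.6, 0.002, 0.943, -0.08], 'joint_vel': [0.0, 0.0, -0.001, 0.0, -0.001, -0.001, -0.0], 'tau': [-0.001, -77.646, 1.565, -25.801, 0.012, 0.009, -0.0], 'tool_pos': [0.247, -0.681, 0.199], 'tcp_rot': [-3.093, -0.543, 0.001], 'wrist_force': [0.016, 0.579, 0.019], 'torque': [-0.012, 0.0, -0.036], 'grip_force': 0.0, 'grip_width': 0.086}
scene {'fov_y': 46.906, 'cx': 257.724, 'cy': 195.893, 'R': [[0.317, 0.948, 0.012], [0.797, -0.259, -0.546], [-0.514, 0.183, -0.838]], 't': [-0.151, -0.375, 1.956]}
top {'fov_y': 55.097, 'cx': 260.992, 'cy': 191.711, 'R': [[-0.027, -0.999, -0.019], [-0.997, 0.028, -0.068], [0.069, 0.017, -0.997]], 't': [-0.005, 0.57, 1.217]}
```

View pics/scene0.png

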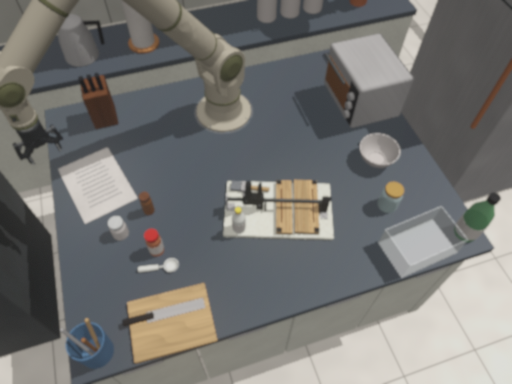

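View pics/top0.png

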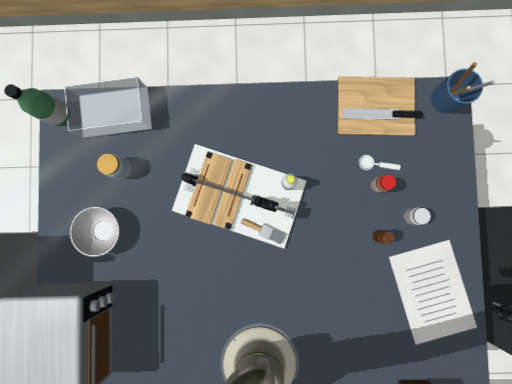

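The top view shows the white jig base with corners near (195,147), (306,180), (287,247), (173,212). The fixed jaw is at (190,178), the head and handle at about (265,203), and the glue bottle at (290,181). The brush is at (265,230).

Create h.py:
```python
import numpy as np, cv2
from cell import arm
def K(p,h=384):
    f=h/2/np.tan(np.radians(p["fov_y"])/2); return np.array([[f,0,p["cx"]],[0,f,p["cy"]],[0,0,1]])
def ray(p,uv):
    R=np.array(p["R"]);t=np.array(p["t"]);d=R.T@np.linalg.inv(K(p))@np.array([*uv,1.]);return -R.T@t,d/np.linalg.norm(d)
def plane(p,uv,z):
    c,d=ray(p,uv);return c+d*(z-c[2])/d[2]
def proj(p,X):
    q=K(p)@(np.array(p["R"])@np.array(X)+np.array(p["t"]));return q[:2]/q[2]
def tri(*rays):
    A=sum(np.eye(3)-np.outer(d,d) for c,d in rays);b=sum((np.eye(3)-np.outer(d,d))@c for c,d in rays);return np.linalg.solve(A,b)
```

Run:
```python
from h import *
p=arm.camera_params("top");f=cv2.imread("pics/top0.png")
roi=np.zeros(f.shape[:2],np.uint8);roi[138:255,165:315]=1
hsv=cv2.cvtColor(f,cv2.COLOR_BGR2HSV)
# jig = anything not dark blue worktop
m=((f.min(2)>150)|((hsv[...,1]>60)&(hsv[...,0]<30)&(hsv[...,2]>110))).astype(np.uint8)*roi
m=cv2.morphologyEx(m,cv2.MORPH_CLOSE,np.ones((7,7),np.uint8))
cs=max(cv2.findContours(m,0,2)[0],key=cv2.contourArea)
r=cv2.minAreaRect(cs);b=cv2.boxPoints(r);print(r,b)
W=np.array([plane(p,x,.016) for x in b]);print(W.round(4));print(np.linalg.norm(W-np.roll(W,1,0),axis=1),W.mean(0))
c=f[130:265,160:320];cv2.imwrite("pics/c0.png",cv2.resize(c,None,fx=4.5,fy=4.5,interpolation=2))
```

```text
((238.55465698242188, 195.63052368164062), (119.08635711669922, 72.14564514160156), 17.87869644165039) [[170.81244 211.68141]
 [192.96136 143.01979]
 [306.29688 179.57964]
 [284.14795 248.24126]]
[[ 0.5107  0.2856  0.016 ]
 [ 0.7425  0.2074  0.016 ]
 [ 0.6063 -0.1737  0.016 ]
 [ 0.379  -0.0922  0.016 ]]
[0.40007609 0.24465672 0.40474204 0.24154029] [0.55962373 0.05676731 0.016     ]
```

View pics/c0.png

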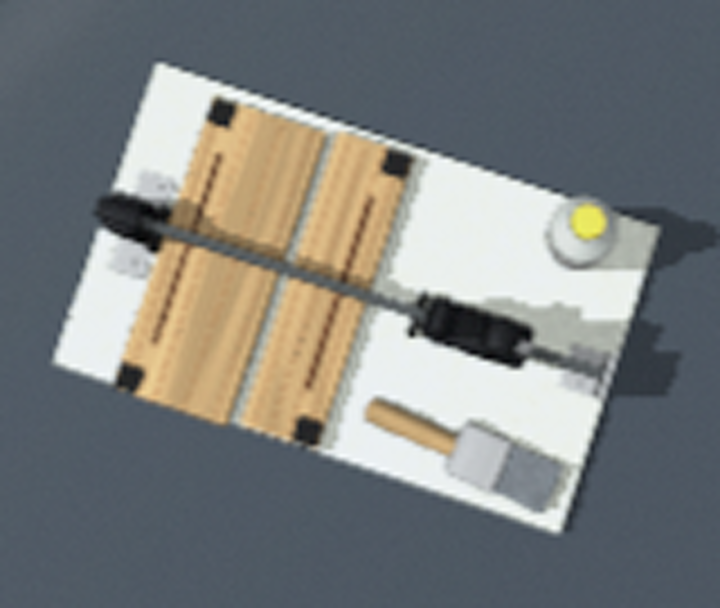

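Add to h.py:
```python
from scipy.spatial.transform import Rotation as Ro
def jig():
    p=arm.camera_params("top")
    uv=np.array([[53,362],[157,63],[658,230],[563,533]])/4.5+[160,130]-.4
    W=np.array([plane(p,x,.016) for x in uv])
    c=W.mean(0);x=W[2]+W[3]-W[0]-W[1];y=W[0]+W[3]-W[1]-W[2]
    a=np.arctan2(x[1],x[0]);b=np.arctan2(y[1],y[0])
    return c,a,b+np.pi/2,W
def delta(goal,yaw_y):
    s=arm.read_state();R=Ro.from_rotvec(s["tcp_rot"]).as_matrix()
    d=R.T@(np.array(goal)-s["tool_pos"]);cur=np.arctan2(R[1,1],R[0,1])
    t=-(yaw_y-cur);t=(t+np.pi/2)%np.pi-np.pi/2
    return d.round(4),round(t,3)
```

Run:
```python
from h import *
c,a,b,W=jig();print(c,a,b,np.linalg.norm(W-np.roll(W,1,0),axis=1))
u=np.array([np.cos(a),np.sin(a),0]);g=c+u*.10;print(g,u);g[2]=.32
print(delta(g,a))
```

```text
[0.55965492 0.05493432 0.016     ] -1.9207024000963457 4.3700715726968955 [0.40162928 0.2385298  0.39878358 0.2362019 ]
[ 0.52537396 -0.03900617  0.016     ] [-0.34280957 -0.93940492  0.        ]
(array([ 0.4807, -0.5089, -0.1206]), np.float64(0.698))
```

The rows are not in the units I measure in: shifts go in shares of 0.3 m and turns go in shares of 2 pi rad. I convert before sending: -0.275 m / 0.3 = -0.9167, 0.27 m / 0.3 = 0.9, 0.698 rad / 6.2832 = 0.1111.

Call:
nudge_tcp(motion=[[0.085, [0.1, -0.1, -0.1333], 0.0159], [0.085, [0.2, -0.2167, -0.2], 0.0318], [0.085, [0.3167, -0.3333, -0.2333], 0.0477], [0.085, [0.4333, -0.45, -0.2667], 0.0637], [0.085, [0.55, -0.5667, -0.3], 0.0796], [0.085, [0.6667, -0.6833, -0.3333], 0.0955], [0.085, [0.7833, -0.8, -0.3667], 0.1111], [0.085, [0.9, -0.9167, -0.4], 0.1111]])

```text
clock: 0.9
tool_pos: [0.4031, -0.3386, 0.3176]
tcp_rot: [-3.093, 0.552, 0.001]
wrist_force: [0.7, 0.1, -0.3]
grip_width: 0.0851
grip_force: 0.0
```

```bash
python3 -c "
from h import *
c,a,b,W=jig();g=c+.1*np.array([np.cos(a),np.sin(a),0]);g[2]=.32;print(delta(g,-1.918),arm.read_state()['joint_pos'])"
```

```text
(array([ 0.011 , -0.3234, -0.0024]), np.float64(-0.006)) [ 0.50589257  0.23280456  0.1064459   1.90692616 -0.02896217  1.0036589
 -1.29926257]
```

Converted, -0.26 m / 0.3 = -0.8667, -0.25 m / 0.3 = -0.8333.

Call:
nudge_tcp(motion=[[0.085, [0.0067, -0.15, 0], 0], [0.085, [0.0133, -0.3, 0], 0], [0.085, [0.0167, -0.45, 0], 0], [0.085, [0.02, -0.6, 0], 0], [0.085, [0.0267, -0.7333, 0], 0], [0.085, [0.0333, -0.8333, 0], 0], [0.085, [0.0333, -0.8667, 0], 0], [0.085, [0.0333, -0.8667, 0], 0]])

```text
clock: 1.7
tool_pos: [0.5014, -0.0986, 0.3171]
tcp_rot: [-3.094, 0.543, 0.001]
wrist_force: [-0.0, -1.0, 0.2]
grip_width: 0.0851
grip_force: 0.0
```

Run:
```python
from h import *
print(arm.read_state()['joint_pos'])
import pickle
p=arm.camera_params("wrist");f=arm.grab_frame("wrist");cv2.imwrite("pics/w0.png",f[:,:,::-1]);pickle.dump(p,open("w0.pkl","wb"))
c,a,b,W=jig();g=c+.1*np.array([np.cos(a),np.sin(a),0]);g[2]=.32;print(delta(g,-1.918));R=np.array(p["R"]);print(-R.T@p["t"],R[2])
```

```text
[ 0.11572629  0.21433668 -0.03987946  1.93034687  0.00988101  0.99778346
 -1.84683971]
(array([ 0.002 , -0.0659, -0.0029]), np.float64(-0.002))
[ 0.5712668  -0.12415872  0.49053094] [-0.27140322  0.09790687 -0.957473  ]
```

View pics/w0.png

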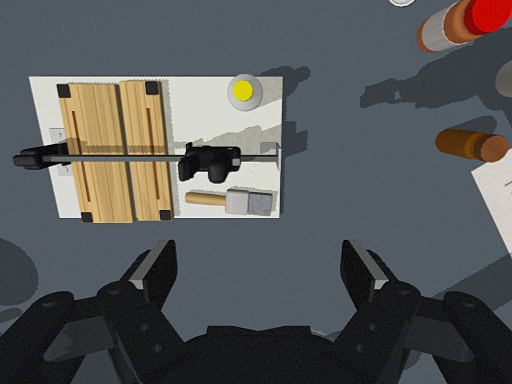

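The wrist view shows the clamp head at (180–240, 145–180), the glue at (243,91), and the brush at (230,202). I'll move on for a second viewpoint and compare the two.

Converted, -0.066 m / 0.3 = -0.22, -0.04 m / 0.3 = -0.1333.

Call:
nudge_tcp(motion=[[0.085, [-0.0333, -0.1333, 0], 0], [0.085, [-0.1, -0.22, 0], 0], [0.085, [-0.1, -0.22, 0], 0], [0.085, [-0.1, -0.22, 0], 0]])

```text
clock: 2.15
tool_pos: [0.4953, -0.0291, 0.3175]
tcp_rot: [3.093, -0.549, 0.0]
wrist_force: [-0.2, -0.7, 0.3]
grip_width: 0.0851
grip_force: 0.0
```

Run:
```python
from h import *
import pickle
p=arm.camera_params("wrist");f=arm.grab_frame("wrist")[:,:,::-1];cv2.imwrite("pics/w1.png",f);pickle.dump(p,open("w1.pkl","wb"))
g=cv2.imread("pics/w0.png")
c,a,b,W=jig();a=-1.918;u=np.array([np.cos(a),np.sin(a),0])
q=proj(p,c+u*.1+[0,0,.12]).astype(int);print(q)
A=g[125:200,165:265];x,y=max(q[0]-50,0),max(q[1]-37,0);B=f[y:y+75,x:x+100];print(x,y)
cv2.imwrite("pics/w01.png",np.vstack([cv2.resize(i,(533,300) if 0 else None,fx=4,fy=4,interpolation=2) for i in (A,B)])[:600])
```

```text
[257 142]
207 105
```

View pics/w01.png

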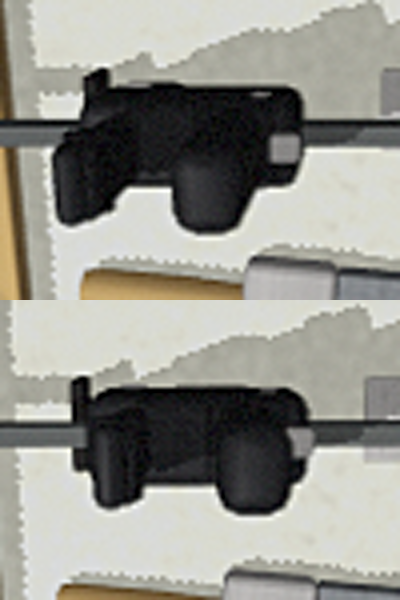

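Both crops show the handle top, with its lower edge middle at (205,232) and (254,515). The trigger top's lower middle is at (75,224) and (118,507). I'll triangulate these.

Run:
```python
from h import *
import pickle
P=[pickle.load(open(f"w{i}.pkl","rb")) for i in(0,1)]
a=-1.918;u=np.array([np.cos(a),np.sin(a),0]);v=np.array([-u[1],u[0],0]);c=jig()[0]
T=lambda A,B:tri(ray(P[0],np.array(A)/4+[165-.4,125-.4]),ray(P[1],(np.array(B)-[0,300])/4+[207-.4,105-.4]))
for n,A,B in(("hmid",(205,232),(254,515)),("hL",(173,200),(217,480)),("hR",(241,200),(291,480)),("trig",(75,224),(118,507)),("trigL",(56,190),(96,475))):
    X=T(A,B);print(n,X.round(4),"jig",(u@(X-c)).round(4),(v@(X-c)).round(4),X[2].round(3),"reproj",(proj(P[0],X)-np.array(A)/4-[164.6,124.6]).round(1))
# jig base in wrist views
for i in(0,1):
    f=cv2.imread(f"pics/w{i}.png");m=((f.min(2)>140)).astype(np.uint8);m[230:]=0;m[:,:10]=0;m[:, 330:]=0
    m=cv2.morphologyEx(m,cv2.MORPH_CLOSE,np.ones((25,25),np.uint8))
    k=max(cv2.findContours(m,0,2)[0],key=cv2.contourArea);b=cv2.boxPoints(cv2.minAreaRect(k));W=np.array([plane(P[i],x,.016) for x in b])
    e=W-np.roll(W,1,0);print(W.mean(0).round(4),np.linalg.norm(e,axis=1).round(3),np.arctan2(e[:,1],e[:,0]).round(3))
```

```text
hmid [ 0.5074 -0.0482  0.1708] jig 0.1148 -0.014 0.171 reproj [0.1 0.3]
hL [ 0.5191 -0.0415  0.1643] jig 0.1045 -0.0054 0.164 reproj [-0.1 -0.1]
hR [ 0.5128 -0.0615  0.1694] jig 0.1254 -0.0044 0.169 reproj [0.  0.1]
trig [ 0.5223 -0.0119  0.1669] jig 0.0756 -0.0124 0.167 reproj [0.1 0.1]
trigL [ 0.5326 -0.0083  0.1593] jig 0.0687 -0.0039 0.159 reproj [0.2 0.3]
[0.5637 0.0638 0.016 ] [0.456 0.247 0.394 0.24 ] [ 1.223 -0.579 -1.919  2.817]
[0.5582 0.0576 0.016 ] [0.255 0.396 0.249 0.462] [-0.509 -1.89   2.894  1.256]
```

```bash
python3 -c "
from h import *
c=jig()[0];g=c+.0955*np.array([np.cos(-1.918),np.sin(-1.918),0]);g[2]=.118;print(g,delta(g,-1.918))"
```

```text
[ 0.52715917 -0.03486699  0.118     ] (array([ 0.0314, -0.0061,  0.1995]), np.float64(-0.005))
```

Converted, 0.13 m / 0.3 = 0.4333, 0.1 m / 0.3 = 0.3333, -0.005 rad / 6.2832 = -0.0008.

Call:
nudge_tcp(motion=[[0.085, [0.1033, -0.02, 0.0667], -0.0008], [0.085, [0.1033, -0.02, 0.2], -0.0008], [0.085, [0.1033, -0.02, 0.3333], -0.0008], [0.085, [0.1033, -0.02, 0.4333], -0.0008], [0.085, [0.1033, -0.02, 0.4333], -0.0008], [0.085, [0.1033, -0.02, 0.4333], -0.0008]])

```text
clock: 2.8
tool_pos: [0.5271, -0.0341, 0.1877]
tcp_rot: [3.094, -0.543, -0.001]
wrist_force: [0.7, -0.1, -0.4]
grip_width: 0.0847
grip_force: 0.0
```

```bash
python3 -c "
from h import *
c=jig()[0];g=c+.0955*np.array([np.cos(-1.918),np.sin(-1.918),0]);g[2]=.118;print(delta(g,-1.918))
cv2.imwrite('pics/w2.png',arm.grab_frame('wrist')[:,:,::-1])"
```

```text
(array([0.0004, 0.0007, 0.0697]), np.float64(-0.0))
```

View pics/w2.png

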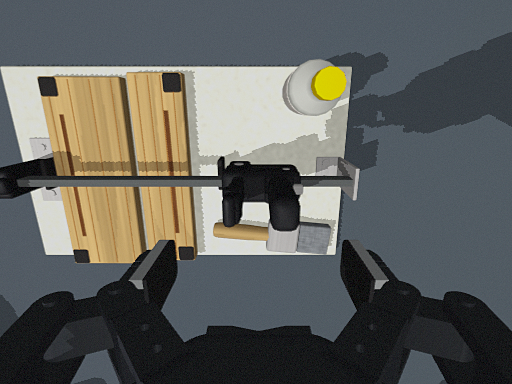

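The clamp (trigger at x≈223, handle back at x≈299) sits centred between the pads (inner edges at 176 and 342), so I can go down and do the first squeeze.

Converted, 0.07 m / 0.3 = 0.2333, 0.06 m / 0.3 = 0.2.

Call:
nudge_tcp(motion=[[0.085, [0, 0.0033, 0.1], 0], [0.085, [0, 0.0033, 0.2], 0], [0.085, [0, 0.0033, 0.2333], 0], [0.085, [0, 0.0033, 0.2333], 0]], force=20)

```text
clock: 3.25
tool_pos: [0.5268, -0.0338, 0.1177]
tcp_rot: [3.095, -0.54, -0.001]
wrist_force: [0.1, 0.0, 1.1]
grip_width: 0.0853
grip_force: 0.0
```

Call:
nudge_tcp(motion=[[0.062, [0, 0, 0], 0], [0.055, [0, 0, 0], 0], [0.048, [0, 0, 0], 0]])

```text
clock: 3.55
tool_pos: [0.5273, -0.0344, 0.1189]
tcp_rot: [3.094, -0.541, 0.003]
wrist_force: [-1.0, -2.7, 5.9]
grip_width: 0.0483
grip_force: 4.3
```

Call:
nudge_tcp(motion=[[0.041, [0, 0, 0], 0], [0.041, [0, 0, 0], 0], [0.041, [0, 0, 0], 0]])

```text
clock: 3.85
tool_pos: [0.5274, -0.0342, 0.1189]
tcp_rot: [3.094, -0.541, 0.004]
wrist_force: [-1.4, -2.6, 7.3]
grip_width: 0.0411
grip_force: 4.5
```

Converted, -0.01 m / 0.3 = -0.0333, -0.005 m / 0.3 = -0.0167.

Call:
nudge_tcp(motion=[[0.07, [0, 0, 0], 0], [0.07, [0, -0.0167, 0], 0], [0.07, [0, -0.0333, 0], 0], [0.07, [0, -0.0333, 0], 0]])

```text
clock: 4.25
tool_pos: [0.5303, -0.0231, 0.1175]
tcp_rot: [-3.095, 0.537, -0.0]
wrist_force: [-0.0, 0.7, 1.4]
grip_width: 0.0702
grip_force: 0.0
```

```bash
python3 -c "
from h import *
cv2.imwrite('pics/w3.png',arm.grab_frame('wrist')[:,:,::-1])"
```

```text
(no output)
```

View pics/w3.png

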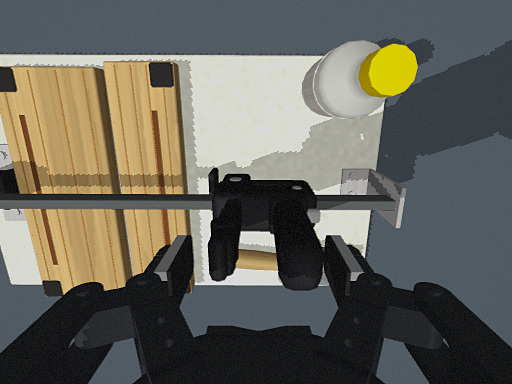

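The head has moved about 9 mm along, and the trigger is back out and still between the pads. I'll keep pumping.

Converted, 0.001 m / 0.3 = 0.0033.

Call:
nudge_tcp(motion=[[0.055, [0, 0.0033, 0], 0], [0.041, [0, 0.0033, 0], 0], [0.041, [0, 0.0033, 0], 0], [0.041, [0, 0.0033, 0], 0]])

```text
clock: 4.7
tool_pos: [0.5297, -0.0256, 0.1178]
tcp_rot: [3.094, -0.54, 0.001]
wrist_force: [-0.7, 0.2, 4.5]
grip_width: 0.0412
grip_force: 4.6
```

Call:
nudge_tcp(motion=[[0.07, [0, 0, 0], 0], [0.07, [0, -0.0167, 0], 0], [0.07, [0, -0.03, 0], 0], [0.07, [0, -0.03, 0], 0]])

```text
clock: 5.1
tool_pos: [0.5328, -0.0159, 0.1173]
tcp_rot: [-3.095, 0.538, 0.0]
wrist_force: [0.8, 0.7, 0.2]
grip_width: 0.0696
grip_force: 0.0
```

Call:
nudge_tcp(motion=[[0.055, [0, 0, 0], 0], [0.041, [0, 0, 0], 0], [0.041, [0, 0, 0], 0], [0.041, [0, 0, 0], 0]])

```text
clock: 5.5
tool_pos: [0.5327, -0.0171, 0.1178]
tcp_rot: [3.094, -0.54, 0.001]
wrist_force: [-1.3, -0.3, 5.2]
grip_width: 0.0407
grip_force: 4.5
```

Call:
nudge_tcp(motion=[[0.07, [0, 0, 0], 0], [0.07, [0, -0.0167, 0], 0], [0.07, [0, -0.03, 0], 0], [0.07, [0, -0.03, 0], 0]])

```text
clock: 5.9
tool_pos: [0.5359, -0.0074, 0.1173]
tcp_rot: [-3.095, 0.538, 0.0]
wrist_force: [0.1, -0.3, -0.4]
grip_width: 0.0697
grip_force: 0.0
```

```bash
python3 -c "
from h import *
cv2.imwrite('pics/w4.png',arm.grab_frame('wrist')[:,:,::-1])"
```

```text
(no output)
```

View pics/w4.png

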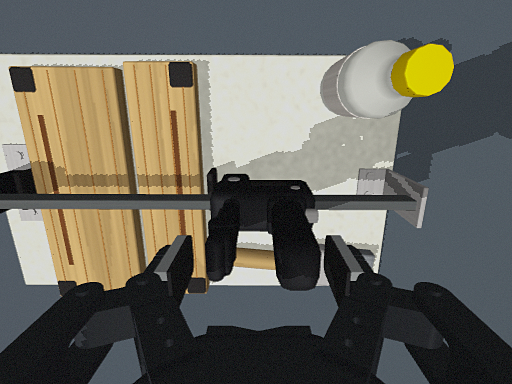

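The jaw pad (x≈212) is now just next to the strip's edge (x≈208), and the crack is still open at about x=127. The next strokes will push the strip.

Call:
nudge_tcp(motion=[[0.055, [0, 0, 0], 0], [0.041, [0, 0, 0], 0], [0.041, [0, 0, 0], 0], [0.041, [0, 0, 0], 0]])

```text
clock: 6.35
tool_pos: [0.5357, -0.0087, 0.1178]
tcp_rot: [3.094, -0.541, 0.0]
wrist_force: [-1.2, -1.5, 5.2]
grip_width: 0.0409
grip_force: 5.2
```

Call:
nudge_tcp(motion=[[0.07, [0, 0, 0], 0], [0.07, [0, -0.0167, 0], 0], [0.07, [0, -0.03, 0], 0], [0.07, [0, -0.03, 0], 0]])

```text
clock: 6.75
tool_pos: [0.539, 0.0011, 0.1173]
tcp_rot: [-3.095, 0.538, 0.0]
wrist_force: [0.4, -0.6, 0.8]
grip_width: 0.07
grip_force: 0.0
```

Call:
nudge_tcp(motion=[[0.055, [0, 0, 0], 0], [0.041, [0, 0, 0], 0], [0.041, [0, 0, 0], 0], [0.041, [0, 0, 0], 0]])

```text
clock: 7.15
tool_pos: [0.5387, -0.0003, 0.1179]
tcp_rot: [3.094, -0.54, 0.0]
wrist_force: [-0.7, -1.7, 6.4]
grip_width: 0.0411
grip_force: 5.9
```

```bash
python3 -c "
from h import *
cv2.imwrite('pics/w5.png',arm.grab_frame('wrist')[:,:,::-1])"
```

```text
(no output)
```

View pics/w5.png

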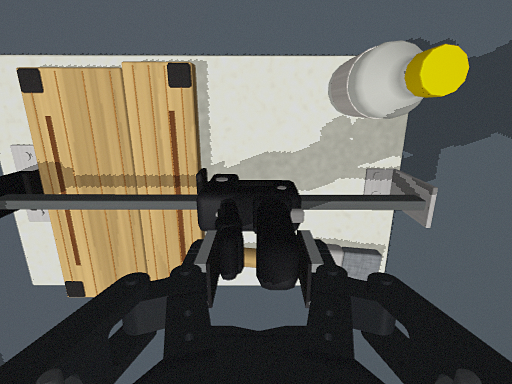

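The crack looks nearly shut (thin line at x≈123). Grip force is 5.9 N, so it isn't clamped yet, and I'll do another stroke.

Converted, -0.009 m / 0.3 = -0.03, -0.005 m / 0.3 = -0.0167.

Call:
nudge_tcp(motion=[[0.07, [0, 0, 0], 0], [0.07, [0, -0.0167, 0], 0], [0.07, [0, -0.03, 0], 0], [0.07, [0, -0.03, 0], 0]])

```text
clock: 7.6
tool_pos: [0.542, 0.0096, 0.1173]
tcp_rot: [-3.095, 0.538, 0.0]
wrist_force: [-0.8, -0.4, -0.0]
grip_width: 0.0705
grip_force: 0.0
```

Call:
nudge_tcp(motion=[[0.055, [0, 0, 0], 0], [0.047, [0, 0, 0], 0], [0.044, [0, 0, 0], 0], [0.041, [0, 0, 0], 0], [0.041, [0, 0, 0], 0], [0.041, [0, 0, 0], 0]], force=20)

```text
clock: 8.2
tool_pos: [0.5411, 0.0068, 0.1181]
tcp_rot: [3.093, -0.542, -0.001]
wrist_force: [-4.7, -6.4, 11.9]
grip_width: 0.0471
grip_force: 18.9
```

Converted, 0.002 m / 0.3 = 0.0067, 0.001 m / 0.3 = 0.0033.

Call:
nudge_tcp(motion=[[0.041, [0, 0.0033, 0], 0], [0.041, [0, 0.0067, 0], 0], [0.041, [0, 0.0067, 0], 0], [0.040, [0, 0.0067, 0], 0], [0.040, [0, 0.0067, 0], 0], [0.040, [0, 0.0067, 0], 0]], force=30)

```text
clock: 8.8
tool_pos: [0.541, 0.0061, 0.1188]
tcp_rot: [3.094, -0.541, 0.001]
wrist_force: [-5.4, -2.8, 18.1]
grip_width: 0.0428
grip_force: 29.2
```

Run:
```python
from h import *
f=arm.grab_frame('wrist')[:,:,::-1];g=arm.grab_frame('top')[:,:,::-1]
A=cv2.resize(f[30:300,0:330],None,fx=2.4,fy=2.0,interpolation=2)
cv2.imwrite('pics/w6.png',A[:600,:800])
```

```text
(no output)
```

View pics/w6.png

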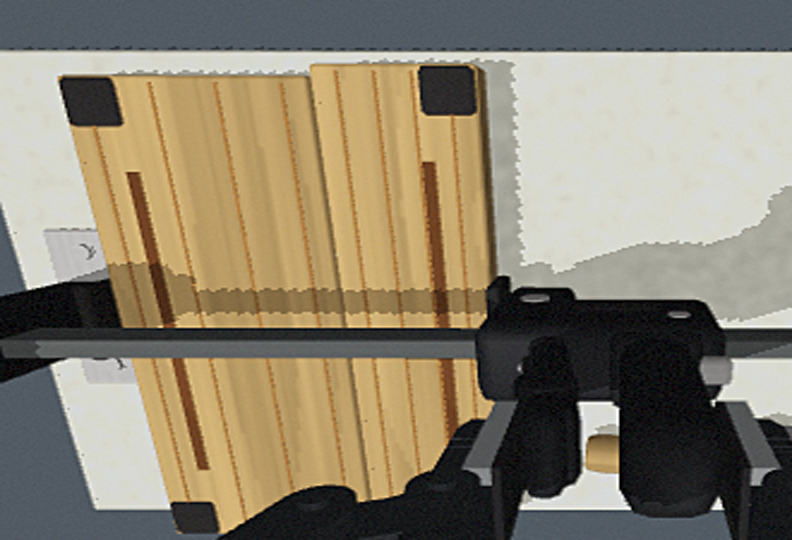

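The crack is shut along its whole length (hairline from (310,75) to (368,495)). The pad presses on the strip, and glue and brush haven't moved. I'll check that the hold is steady.

Call:
nudge_tcp(motion=[[0.040, [0, 0, 0], 0], [0.040, [0, 0, 0], 0], [0.040, [0, 0, 0], 0], [0.040, [0, 0, 0], 0], [0.040, [0, 0, 0], 0], [0.040, [0, 0, 0], 0]])

```text
clock: 9.5
tool_pos: [0.5409, 0.0061, 0.1187]
tcp_rot: [3.094, -0.541, 0.001]
wrist_force: [-6.1, -2.3, 19.0]
grip_width: 0.0422
grip_force: 29.2
```

Run:
```python
from h import *
s=arm.read_state();c=jig()[0];u=np.array([np.cos(-1.918),np.sin(-1.918),0])
print("jaw est",.140-(u@(s["tool_pos"]-c)+s["grip_width"]/2))
a=cv2.imread('pics/w4.png').mean(2);b=arm.grab_frame('wrist').astype(float).mean(2)
print(a[110,100:150].astype(int));print(b[110,100:160].astype(int))
```

```text
jaw est 0.06657952478632394
[155 155 154 154 151 154 146 120 133 139 142 150 153 154 155 154 156 139
 113  81  54  63  65  65  62  50  67 133 172 160 174 170 170 170 166 166
 167 162 134 110 169 164 165 165 165 163 163 163 164 161]
[155 152 148 145 147 145 146 143 140 142 147 156 158 158 157 155 154 153
 152 150 149 125 103 144 138 145 149 153 156 154 154 151 116  94 125 174
 174 171 167 168 169 168 167 159 118 149 168 164 164 164 163 161 164 164
 164 162 153 157 149 116]
```

```bash
python3 -c "
from cell import arm
print(arm.close_job())"
```

```text
the job is handed in; nothing more can be done
None
```

The crack looks shut in the wrist camera, and I handed the job in with the trigger held at about 29 N (roughly 45–50 N at the jaw by your ratio), six strokes and 9.5 s in; the result of the judging was not shown.

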